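# Light the glory-hole burner

## Task

Light the burner from the control stations on the glassblower's bench: first press down the raised end of the long mains rocker so that it tips fully over, then push the small round fan plunger fully in, and last press the square igniter key fully down and keep it down; the program finishes while still holding the key down. Press each only after the one before is done, do not press the mushroom stop button, and do not lift, tip or shove the stations or the other things on the bench.

Things in the scene. Friction and masses are not known exactly. Their poses are not given: they have to be found in the camera images.
- mains_station: Mains station: grey cast box 96 x 76 x 45 mm (x, y, z), 0.7 to 1 kg, standing loose on the bench. Origin: centre of its underside; z up. On its lid is a black rocker paddle 70 mm long (along this body's x) and 30 mm wide, pivoting on a bracket at the box's centre, 61 mm above the bench. At the start the paddle's +x end is the raised one (top of that end about 73 mm above the bench), its -x end is down. The box may stand at any yaw.
- mains (a joint): Rocker angle, rad: 0 = as found (off, +x end up), 0.5 = stop, fully over (on, +x end down, -x end up). It has no spring: it turns against a steady friction of 0.05 N m and stays where it is left. Pressing the raised end down by about 13 mm turns it fully over.
- mains_raised_end (a point): Spot on the top face of the rocker, 27 mm from the pivot towards the end that is raised at the start (35 mm from the pivot is the tip); 72 mm above the bench at the start, 58 mm when fully over. It moves with the rocker.
- fan_station: Fan station: grey cast box 96 x 76 x 45 mm (x, y, z), 0.7 to 1 kg, standing loose on the bench. Origin: centre of its underside; z up. On its lid, in a collar 38 mm across and 8 mm high, is a small round black plunger of 26 mm diameter, standing 24 mm above the lid when out.
- fan (a joint): Plunger travel, m: 0 = out, 0.008 = pushed fully in. Friction of 3 N, no spring: it stays in where it was pushed to.
- fan_top (a point): Centre of the plunger's flat top, 69 mm above the bench when out, 61 mm when fully in.
- igniter_station: Igniter station: grey cast box 96 x 76 x 45 mm (x, y, z), 0.7 to 1 kg, standing loose on the bench. Origin: centre of its underside; z up. On its lid, in a square frame 50 mm wide and 6 mm high, is a square black key 40 x 40 mm standing 18 mm above the lid.
- igniter (a joint): Key travel, m: 0 = up, 0.007 = fully down. Spring: starts to move at 1.5 N, fully down at 5 N, comes up again when released.
- igniter_top (a point): Centre of the key's flat top, 63 mm above the bench when up, 56 mm when fully down.
- stop_station: Stop station, to be left alone: grey cast box 96 x 76 x 45 mm (x, y, z), 0.7 to 1 kg, standing loose on the bench. Origin: centre of its underside; z up. On its lid is a black mushroom head of 54 mm diameter, domed, on a stem.
- stop (a joint): Mushroom travel, m: 0 = up, 0.007 = down (sprung, 5 N). Must not be pressed.
- stop_top (a point): Top centre of the mushroom head, 76 mm above the bench.
- frit_jar: Bystander: amber glass jar with a steel cap, 56 mm diameter, 75 mm high, upright. Origin: centre of its underside.
- salve_tin: Bystander: pale metal tin, 60 mm diameter, 50 mm high, upright. Origin: centre of its underside.
- paperweight: Bystander: green glass paperweight, 66 mm diameter, 54 mm high. Origin: centre of its underside.
- wood_cup: Bystander: dark wooden shaping cup, 68 mm across, 65 mm high, open at the top. Origin: centre of its underside.
- mould_ring: Bystander: steel mould ring, 84 mm across, 35 mm high, beyond the stations. Origin: centre of its underside.
- jacks: Bystander: steel glassblower's jacks (large U-shaped tongs) 250 mm long, 54 mm wide, 10 mm thick, lying flat beyond the stations; the blades run along its +x. Origin: between the blades, underside, 80 mm from the bent end.
- paddle: Bystander: flat steel blade on a wooden handle, about 250 mm long and 20 mm thick, lying on the robot's right. Origin: on the underside near its middle.
Things that resemble listed ones, but are neither listed nor needed, are in the scene too. Leave any blue or red look-alike of the mains_station alone.

How it is judged:
By the outcome, as a careful person would: the job done as asked, in the order asked, and still so for the second after the job is handed in, while the arm keeps its last pose, push and grip.
It also fails if it takes over 42 s, if anything falls off the work surface, if the arm or the gripper's body presses on something with over 40 N, if the wrist force passes 120 N, or if a joint passes its speed limit or range.

## Robot

A 7-joint arm with a two-finger parallel gripper is mounted at the origin on the work surface. World frame = base frame: x ahead of the robot, y to its left, z up, the work surface at z = 0. Lengths are in m, angles in rad, forces in N, time in s.
With the tool pointing down it reaches from about 0.4 to 0.85 m from the base axis. Payload 4.5 kg.
Tool frame: the origin (TCP) lies at the very end of the fingers, on their centre line; the grasp point (between the pads) lies 19 mm behind it; z points along the fingers, y is the line along which they close (so a half turn about z gives the same grasp; the last joint's range is limited). The gripper opens to 88 mm and grips with 3 to 60 N. Pads are 18 mm wide; open, the fingers measure 123 mm over their backs; the gripper's body (75 mm by 187 mm) begins 45 mm behind the grasp point.
Start: joints at [1.284, 0.689, -0.195, 1.565, 0.157, 0.902, -0.215], TCP at [0.197, -0.593, 0.239] pointing down, gripper open.
Joint ranges: [-3.01, 3.01], [-0.46, 2.08], [-1.47, 1.51], [0.13, 2.56], [-1, 4.14], [0.04, 2.09], [-2.66, 2.66]. Speed limits (rad/s): [2.57, 2.57, 3.14, 3.14, 3.14, 3.14, 3.14].

## Interface

Orientations are given as a 3x3 rotation matrix whose columns are the frame's x, y, z axes.
In Python, from rig import ctrl gives the robot as it stands.
- The arm moves only by the tool arm_command, never from a script. Its argument "increments" is one flat list of numbers, 7 for each row, row after row: the turn, a rotation vector about the tool's x, y, z in degrees, then the shift along the tool's x, y, z in m, then the gripper command: -1 is fully open, 1 is shut, values between are in proportion. In form: [ax, ay, az, x, y, z, fingers, ax, ay, az, x, y, z, fingers, ...]. A call has 1 to 10 rows; each row is the pose to reach, as a shift and turn from the pose commanded when the call began, along the tool's axes at that moment; what a row does not reach only later rows make up. A row lasts 1/12 s, in which the tool goes at most 41.7 mm and 7.16 degrees, less where a joint would pass 70% of its speed; a pose out of reach is approached as far as the arm can. A call with a gripper value outside its range is refused whole. The fingers move at their own pace and stop on an object; "squeeze" is the grip in N (left out, the last holds). Time passes only in rows, so rows that repeat a pose let the fingers close. It gives the time, the measured TCP pose, the force, the opening and the grip force at its end, in the units of the state.
- ctrl.get_state(): the state, without advancing time (a new reading comes with each control period).
- ctrl.snapshot(name): name is "side" or "top"; returns a dict with "img" (420x560x3 uint8, blue, green, red), "z_map" (420x560 float32, m along the optical axis (not along the pixel's ray), 0 where there is no reading), "intrinsics" (3x3 intrinsics, pixels), "distortion" ([k1, k2, p1, p2, k3] as OpenCV has them; the pictures are not rectified), "extrinsics" (4x4, takes a point from camera to world coordinates). Camera axes: x right, y up, looking along -z (the intrinsics and any distortion apply to the point x, -y, -z); pixel columns grow to the right and rows downward; lengths in m; the calibration is good to about 2 mm. A picture is of the moment at which its call begins.
- ctrl.hand_in(): hands the job in; it is judged then, once.
The state is a dict: "time": time; "joint_positions": joint angles; "joint_vel": joint speeds; "tau": joint torques, N m; "position": TCP position; "orientation": TCP orientation; "contact_force": force on the tool from outside, world axes, zero at the start; "wrist_torque": the same for the moment, N m; "width": finger opening in m; "gripper_force": force on a finger pad.
Only numpy, scipy, OpenCV 4.12 (cv2) and the standard library are available. Lean on these libraries where they do the work, as an engineer would, in place of code of your own. Each camera call takes 0.05 s, during which the arm holds its last target. There are 200 camera calls.

## Working session

There is one attempt and no reset: what is moved stays moved. The work goes in short steps, Python scripts to look and compute and a tool call to move; the robot and the scene stay as the last step left them, time stands still between calls to the robot, and variables do not carry over. Pictures are saved under pics/ and viewed, at most 10 in all, crops included, and the job is handed in when it is done.

Besides the shell and the picture viewer there is one more tool, called after ">>>" as name(argument=value, ...) on one line, values as JSON. arm_command: Moves the arm, as the interface text tells. Its arguments: {"type":"object","properties":{"increments":{"type":"array"},"squeeze":{"type":"number"}},"required":["increments"]}

```bash
ls; mkdir -p pics; cat > h.py <<'E'
import numpy as np, cv2
from rig import ctrl
def snap(n):
    s=ctrl.snapshot(n); np.savez(f'{n}.npz',**{k:np.array(v) for k,v in s.items()}); return s
def world(s,uv):
    """pixels -> world via depth map"""
    uv=np.array(uv,float).reshape(-1,1,2)
    p=cv2.undistortPoints(uv,np.array(s['intrinsics']),np.array(s['distortion'])).reshape(-1,2)
    i=uv.reshape(-1,2).round().astype(int); z=s['z_map'][i[:,1],i[:,0]]
    c=np.c_[p[:,0]*z,-p[:,1]*z,-z]
    E=np.array(s['extrinsics']); return c@E[:3,:3].T+E[:3,3]
def full(s):
    h,w=s['z_map'].shape; u,v=np.meshgrid(np.arange(w),np.arange(h))
    return world(s,np.stack([u,v],-1).reshape(-1,2)).reshape(h,w,3)
E
python3 - <<'E'
from h import *
for n in('side','top'):
    s=snap(n); cv2.imwrite(f'pics/{n}0.png',s['img']); print(n,np.round(s['extrinsics'],3).tolist(),(s['z_map']==0).mean())
st=ctrl.get_state(); print({k:np.round(v,3).tolist() for k,v in st.items()})
E
```

```text
pics
side [[-0.998, 0.026, -0.058, 0.5], [-0.062, -0.608, 0.791, 0.904], [-0.015, 0.793, 0.609, 0.833], [0.0, 0.0, 0.0, 1.0]] 0.0041709183673469385
top [[-0.004, 0.992, -0.13, 0.417], [-1.0, -0.001, 0.023, -0.035], [0.023, 0.13, 0.991, 1.282], [0.0, 0.0, 0.0, 1.0]] 0.003788265306122449
{'time': 0.1, 'joint_positions': [1.284, 0.69, -0.195, 1.566, 0.157, 0.903, -0.215], 'joint_vel': [0.001, -0.003, 0.002, -0.003, 0.0, -0.0, -0.0], 'tau': [-0.004, -52.851, -1.272, -15.384, -0.053, 0.002, 0.0], 'position': [0.197, -0.593, 0.238], 'orientation': [[0.949, 0.315, -0.001], [0.315, -0.949, 0.001], [-0.0, -0.002, -1.0]], 'contact_force': [-0.484, 0.324, -1.064], 'wrist_torque': [-0.019, 0.046, -0.013], 'gripper_force': 0.0, 'width': 0.088}
```

View pics/top0.png

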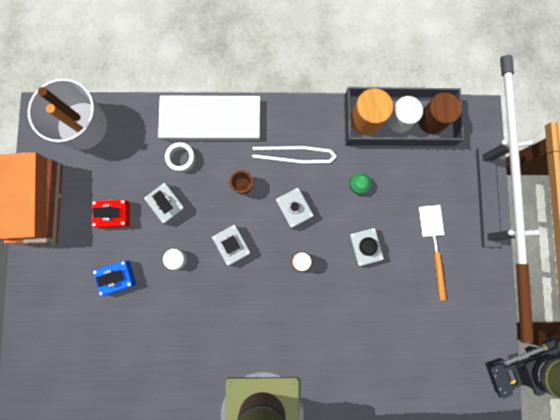

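View pics/side0.png

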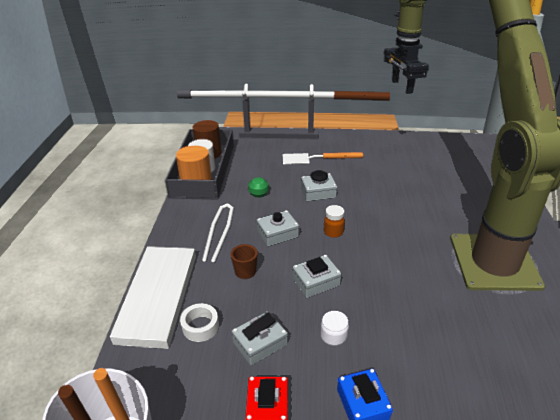

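The top view shows the mains station at about (165,202), igniter (231,245), fan (295,207) and stop (367,246). The jar is at (302,262) and the tin at (174,259). The side view shows the same layout, with mains at (260,330), igniter (317,270) and fan (277,225). Next I measure these from the depth of both cameras.

```bash
python3 - <<'E'
from h import *
seeds={'mains':{'top':(165,202),'side':(260,330)},'fan':{'top':(295,207),'side':(277,218)},'ign':{'top':(231,245),'side':(317,266)}}
for n in('top','side'):
    s=dict(np.load(f'{n}.npz')); P=full(s); g=s['img'].max(-1)
    for k,d in seeds.items():
        u,v=d[n]; c=world(s,[(u,v)])[0]
        near=(np.hypot(P[...,0]-c[0],P[...,1]-c[1])<.08)
        lid=near&(abs(P[...,2]-.045)<.006)&(g>90)
        box=near&(P[...,2]>.036)&(P[...,2]<.085)
        r=cv2.minAreaRect((P[box][:,:2]*1000).astype(np.float32))
        dark=near&(P[...,2]>.05)&(g<70)&(np.hypot(P[...,0]-c[0],P[...,1]-c[1])<.05)
        q=P[dark]; m=cv2.minAreaRect((q[:,:2]*1000).astype(np.float32))
        print(n,k,'seed',c.round(3),'lidz',np.median(P[lid][:,2]).round(4),'box',np.round(r[0],0),np.round(r[1],0),round(r[2],1),'dark n',dark.sum(),q.mean(0).round(4),np.round(m[0],0),np.round(m[1],0),round(m[2],1),'z',np.percentile(q[:,2],[5,50,95]).round(4))
        if k=='mains':
            A=np.c_[q[:,:2]-q[:,:2].mean(0),np.ones(len(q))]; w=np.linalg.lstsq(A,q[:,2],rcond=None)[0]; print('  slope',w.round(3),'updir deg',np.degrees(np.arctan2(w[1],w[0])).round(1))
            for p in q[np.argsort(q[:,2])[[2,len(q)//2,-3]]]: print('   ',p.round(4))
E
```

```text
top mains seed [0.595 0.273 0.067] lidz 0.0455 box [597. 283.] [97. 77.] 38.4 dark n 186 [0.5955 0.2807 0.0667] [596. 281.] [62. 27.] 37.4 z [0.0584 0.0668 0.0744]
  slope [-0.187 -0.149  0.067] updir deg -141.3
    [0.6197 0.2991 0.0558]
    [0.5951 0.2756 0.0668]
    [0.5684 0.2669 0.0757]
top fan seed [ 0.581 -0.094  0.067] lidz 0.0452 box [584. -93.] [97. 76.] 28.3 dark n 40 [ 0.5831 -0.0921  0.069 ] [583. -92.] [18. 18.] 44.1 z [0.0651 0.0689 0.0736]
top ign seed [0.474 0.086 0.062] lidz 0.0456 box [476.  88.] [97. 76.] 28.9 dark n 160 [0.4755 0.0871 0.0638] [476.  87.] [36. 35.] 30.6 z [0.0599 0.064  0.0679]
side mains seed [0.592 0.295 0.066] lidz 0.0463 box [597. 283.] [96. 79.] 37.7 dark n 407 [0.5961 0.2847 0.0664] [597. 283.] [68. 32.] 40.5 z [0.0583 0.0662 0.0748]
  slope [-0.169 -0.199  0.066] updir deg -130.3
    [0.6237 0.2997 0.0559]
    [0.6079 0.2859 0.0662]
    [0.5646 0.2741 0.0773]
side fan seed [ 0.583 -0.078  0.07 ] lidz 0.0467 box [584. -91.] [97. 80.] 28.2 dark n 77 [ 0.5832 -0.0881  0.0672] [583. -92.] [28. 22.] 82.3 z [0.0577 0.0691 0.0726]
side ign seed [0.475 0.096 0.064] lidz 0.0463 box [477.  90.] [98. 79.] 28.6 dark n 247 [0.4765 0.0933 0.0631] [478.  89.] [40. 45.] 31.4 z [0.0558 0.0639 0.0669]
```

Both views agree, and the heights match the text:

| Point | x, y (m) | Note |
|---|---|---|
| Mains centre | 0.597, 0.282 | raised end points to -142°, so the press point is 0.576, 0.2655 |
| Fan | 0.584, -0.092 | |
| Igniter | 0.4765, 0.088 | |

I'll shut the gripper, so the fingers give a blunt tip of about 35 x 18 mm, and move at height.

>>> arm_command(increments=[0, 0, 0, 0.377, -0.236, 0.03, 1, 0, 0, 0, 0.377, -0.236, 0.03, 1, 0, 0, 0, 0.377, -0.236, 0.03, 1, 0, 0, 0, 0.377, -0.236, 0.03, 1, 0, 0, 0, 0.377, -0.236, 0.03, 1, 0, 0, 0, 0.377, -0.236, 0.03, 1, 0, 0, 0, 0.377, -0.236, 0.03, 1, 0, 0, 0, 0.377, -0.236, 0.03, 1, 0, 0, 0, 0.377, -0.236, 0.03, 1, 0, 0, 0, 0.377, -0.236, 0.03, 1], squeeze=10)

```text
time: 0.93
position: [0.4627, -0.2709, 0.2104]
orientation: [[0.949, 0.315, -0.001], [0.315, -0.949, 0.0], [-0.001, -0.0, -1.0]]
contact_force: [-0.1, -0.6, -0.1]
width: 0.0234
gripper_force: 0.0
```

>>> arm_command(increments=[0, 0, 0, 0.276, -0.474, 0.05, 1, 0, 0, 0, 0.276, -0.474, 0.05, 1, 0, 0, 0, 0.276, -0.474, 0.05, 1, 0, 0, 0, 0.276, -0.474, 0.05, 1, 0, 0, 0, 0.276, -0.474, 0.05, 1, 0, 0, 0, 0.276, -0.474, 0.05, 1, 0, 0, 0, 0.276, -0.474, 0.05, 1, 0, 0, 0, 0.276, -0.474, 0.05, 1, 0, 0, 0, 0.276, -0.474, 0.05, 1, 0, 0, 0, 0.276, -0.474, 0.05, 1])

```text
time: 1.77
position: [0.5468, 0.1355, 0.1724]
orientation: [[0.949, 0.316, -0.001], [0.316, -0.949, -0.0], [-0.001, 0.0, -1.0]]
contact_force: [1.0, 0.2, 0.1]
width: 0.0006
gripper_force: 0.0
```

>>> arm_command(increments=[0, 0, 0, 0.069, -0.114, 0.06, 1, 0, 0, 0, 0.069, -0.114, 0.06, 1, 0, 0, 0, 0.069, -0.114, 0.06, 1, 0, 0, 0, 0.069, -0.114, 0.06, 1, 0, 0, 0, 0.069, -0.114, 0.06, 1, 0, 0, 0, 0.069, -0.114, 0.06, 1])

```text
time: 2.27
position: [0.5755, 0.2645, 0.1116]
orientation: [[0.948, 0.318, -0.002], [0.318, -0.948, -0.001], [-0.002, 0.0, -1.0]]
contact_force: [0.1, -1.0, -0.3]
width: 0.0003
gripper_force: 0.0
```

```bash
python3 - <<'E'
from h import *
st=ctrl.get_state(); print(np.round(st['position'],4),np.round(st['contact_force'],1),np.round(st['joint_positions'],2))
s=snap('side'); cv2.imwrite('pics/side1.png',cv2.resize(s['img'][220:400,180:400],None,fx=3,fy=3))
E
```

```text
[0.5755 0.2645 0.1116] [ 0.1 -1.  -0.3] [-0.5   0.86 -0.01  1.64  0.02  0.64 -1.77]
```

View pics/side1.png

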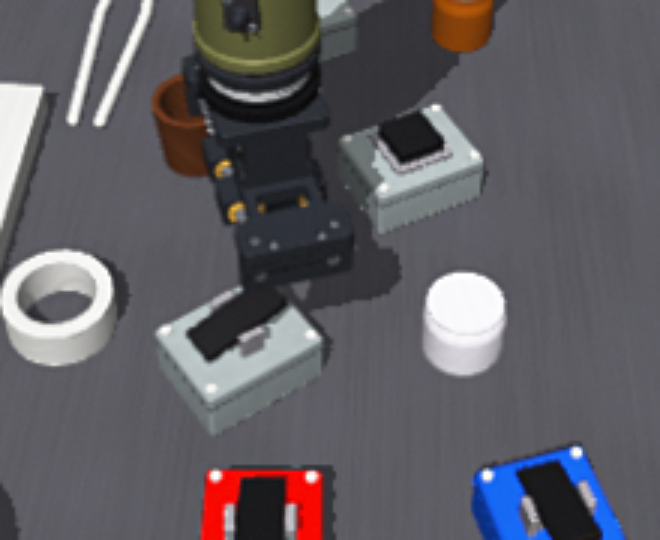

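The shut fingers hover over the raised end of the rocker, near (270,285) in the crop, and everything is still in place. I press down gradually.

>>> arm_command(increments=[0, 0, 0, 0, 0, 0.02, 1, 0, 0, 0, 0, 0, 0.033, 1, 0, 0, 0, 0, 0, 0.036, 1, 0, 0, 0, 0, 0, 0.039, 1, 0, 0, 0, 0, 0, 0.042, 1, 0, 0, 0, 0, 0, 0.045, 1, 0, 0, 0, 0, 0, 0.047, 1, 0, 0, 0, 0, 0, 0.049, 1, 0, 0, 0, 0, 0, 0.05, 1, 0, 0, 0, 0, 0, 0.05, 1])

```text
time: 3.15
position: [0.5766, 0.2631, 0.0629]
orientation: [[0.949, 0.315, 0.0], [0.315, -0.949, -0.0], [0.0, 0.001, -1.0]]
contact_force: [-0.9, -2.2, 3.3]
width: 0.0003
gripper_force: 1.4
```

>>> arm_command(increments=[0, 0, 0, 0, 0, 0.002, 1, 0, 0, 0, 0, 0, 0.003, 1, 0, 0, 0, 0, 0, 0.004, 1, 0, 0, 0, 0, 0, 0.004, 1])

```text
time: 3.48
position: [0.5767, 0.2631, 0.0602]
orientation: [[0.949, 0.315, 0.0], [0.315, -0.949, -0.0], [0.0, 0.0, -1.0]]
contact_force: [-3.6, -4.3, 13.5]
width: 0.0002
gripper_force: 7.0
```

>>> arm_command(increments=[0, 0, 0, 0, 0, 0.001, 1, 0, 0, 0, 0, 0, 0.001, 1])

```text
time: 3.65
position: [0.5768, 0.2631, 0.06]
orientation: [[0.949, 0.315, 0.001], [0.315, -0.949, -0.0], [0.001, 0.0, -1.0]]
contact_force: [-4.8, -3.4, 18.5]
width: 0.0005
gripper_force: 9.8
```

>>> arm_command(increments=[0, 0, 0, 0, 0, -0.02, 1, 0, 0, 0, 0, 0, -0.05, 1, 0, 0, 0, 0, 0, -0.08, 1, 0, 0, 0, 0, 0, -0.08, 1, 0, 0, 0, 0, 0, -0.08, 1])

```text
time: 4.07
position: [0.578, 0.265, 0.1395]
orientation: [[0.949, 0.316, 0.004], [0.316, -0.949, 0.003], [0.005, -0.002, -1.0]]
contact_force: [0.5, -0.4, 0.0]
width: 0.0006
gripper_force: 0.0
```

```bash
python3 - <<'E'
from h import *
st=ctrl.get_state(); print(np.round(st['position'],4),np.round(st['contact_force'],1))
s=snap('side'); P=full(s); g=s['img'].max(-1)
near=np.hypot(P[...,0]-.597,P[...,1]-.282)<.05
q=P[near&(P[...,2]>.05)&(P[...,2]<.09)&(g<70)]
ax=np.array([np.cos(np.radians(218)),np.sin(np.radians(218))])
t=(q[:,:2]-[.597,.282])@ax; print(len(q),'tilt rad',np.arctan(np.polyfit(t,q[:,2],1)[0]),t.min(),t.max())
b=P[(np.hypot(P[...,0]-.597,P[...,1]-.282)<.08)&(P[...,2]>.036)&(P[...,2]<.085)]
print(cv2.minAreaRect((b[:,:2]*1000).astype(np.float32)))
cv2.imwrite('pics/side2.png',cv2.resize(s['img'][220:400,180:400],None,fx=3,fy=3))
E
```

```text
[0.578  0.265  0.1395] [ 0.5 -0.4  0. ]
351 tilt rad -0.23925905761896107 -0.034466486891759227 0.032854369286680965
((596.747802734375, 283.48974609375), (96.7966079711914, 77.35795593261719), 38.75259780883789)
```

View pics/side2.png

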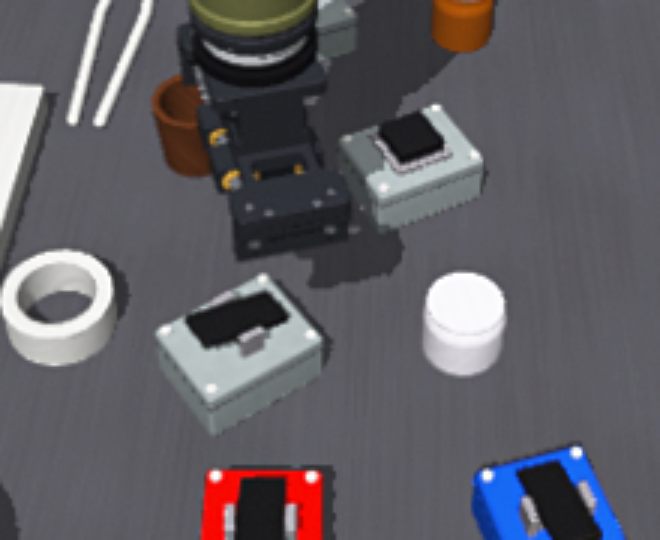

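The rocker has tipped fully over (tilt -0.24 rad, its near end at (285,305) is now down) and the box has not moved. Next is the fan.

>>> arm_command(increments=[0, 0, 0, -0.106, 0.34, 0, 1, 0, 0, 0, -0.106, 0.34, 0, 1, 0, 0, 0, -0.106, 0.34, 0, 1, 0, 0, 0, -0.106, 0.34, 0, 1, 0, 0, 0, -0.106, 0.34, 0, 1, 0, 0, 0, -0.106, 0.34, 0, 1, 0, 0, 0, -0.106, 0.34, 0, 1, 0, 0, 0, -0.106, 0.34, 0, 1, 0, 0, 0, -0.106, 0.34, 0, 1, 0, 0, 0, -0.106, 0.34, 0, 1])

```text
time: 4.95
position: [0.5816, -0.1014, 0.1362]
orientation: [[0.952, 0.305, -0.003], [0.305, -0.952, -0.005], [-0.004, 0.004, -1.0]]
contact_force: [-0.3, -1.3, -0.4]
width: 0.0005
gripper_force: 0.0
```

>>> arm_command(increments=[0, 0, 0, 0, 0, 0.02, 1, 0, 0, 0, 0, 0, 0.03, 1, 0, 0, 0, 0, 0, 0.03, 1, 0, 0, 0, 0, 0, 0.03, 1])

```text
time: 5.28
position: [0.5823, -0.0912, 0.1066]
orientation: [[0.948, 0.317, -0.003], [0.317, -0.948, 0.001], [-0.002, -0.002, -1.0]]
contact_force: [-0.7, 0.5, -0.4]
width: 0.0006
gripper_force: 0.0
```

```bash
python3 - <<'E'
from h import *
st=ctrl.get_state(); R=np.array(st['orientation']); print((R.T@(np.array([.584,-.092,.069])-st['position'])).round(4))
s=snap('side'); cv2.imwrite('pics/side3.png',cv2.resize(s['img'][120:300,180:400],None,fx=3,fy=3))
E
```

```text
[0.0015 0.0014 0.0376]
```

View pics/side3.png

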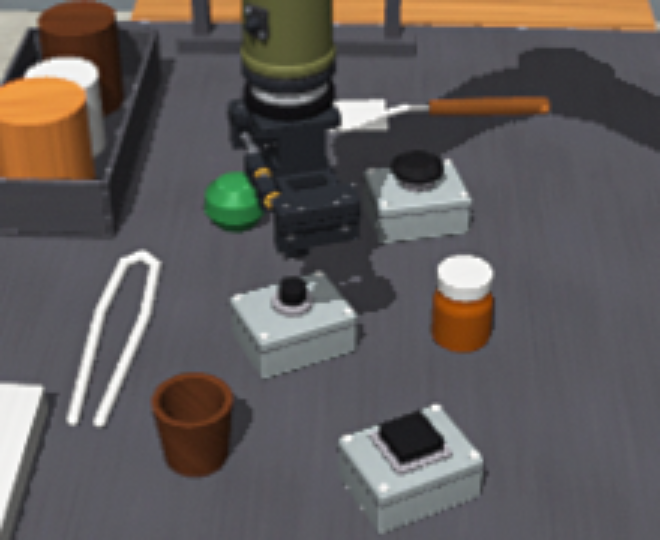

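The block's lower edge near (300,245) is the fingertip, and 38 mm above the plunger top at (292,283) it projects where expected. Nothing else has moved, so I correct by 1.5 mm and press.

>>> arm_command(increments=[0, 0, 0, 0.0015, 0.0015, 0.02, 1, 0, 0, 0, 0.0015, 0.0015, 0.032, 1, 0, 0, 0, 0.0015, 0.0015, 0.036, 1, 0, 0, 0, 0.0015, 0.0015, 0.038, 1, 0, 0, 0, 0.0015, 0.0015, 0.04, 1, 0, 0, 0, 0.0015, 0.0015, 0.042, 1, 0, 0, 0, 0.0015, 0.0015, 0.044, 1, 0, 0, 0, 0.0015, 0.0015, 0.046, 1, 0, 0, 0, 0.0015, 0.0015, 0.046, 1])

```text
time: 6.08
position: [0.5852, -0.0935, 0.0619]
orientation: [[0.949, 0.315, 0.0], [0.315, -0.949, 0.0], [0.0, 0.0, -1.0]]
contact_force: [-0.3, 0.3, 0.0]
width: 0.0006
gripper_force: 0.0
```

>>> arm_command(increments=[0, 0, 0, 0, 0, 0.001, 1, 0, 0, 0, 0, 0, 0.002, 1, 0, 0, 0, 0, 0, 0.002, 1])

```text
time: 6.33
position: [0.5855, -0.0937, 0.0614]
orientation: [[0.949, 0.315, 0.001], [0.315, -0.949, -0.0], [0.001, 0.001, -1.0]]
contact_force: [-3.7, 1.6, 13.1]
width: 0.0005
gripper_force: 6.7
```

>>> arm_command(increments=[0, 0, 0, 0, 0, 0.001, 1, 0, 0, 0, 0, 0, 0.001, 1])

```text
time: 6.5
position: [0.5855, -0.0937, 0.0613]
orientation: [[0.949, 0.315, 0.002], [0.315, -0.949, -0.0], [0.001, 0.001, -1.0]]
contact_force: [-5.7, 0.8, 20.6]
width: 0.0006
gripper_force: 10.4
```

>>> arm_command(increments=[0, 0, 0, 0, 0, -0.02, 1, 0, 0, 0, 0, 0, -0.05, 1, 0, 0, 0, 0, 0, -0.08, 1, 0, 0, 0, 0, 0, -0.08, 1, 0, 0, 0, 0, 0, -0.08, 1])

```text
time: 6.92
position: [0.5868, -0.0942, 0.1406]
orientation: [[0.949, 0.315, 0.005], [0.315, -0.949, -0.001], [0.005, 0.002, -1.0]]
contact_force: [-0.5, -0.0, 0.3]
width: 0.0002
gripper_force: 0.0
```

```bash
python3 - <<'E'
from h import *
st=ctrl.get_state(); R=np.array(st['orientation']); print(st['position'].__repr__(),(R.T@(np.array([.4765,.088,.14])-st['position'])).round(4))
s=snap('side'); P=full(s); g=s['img'].max(-1)
d=np.hypot(P[...,0]-.584,P[...,1]+.092)
for z in ((dict(np.load('side.npz'))and s),): 
    q=P[(d<.009)&(P[...,2]>.05)&(P[...,2]<.09)]; print('plunger top',len(q),np.percentile(q[:,2],[10,50,90]).round(4))
b=P[(d<.08)&(P[...,2]>.036)&(P[...,2]<.085)]; print(cv2.minAreaRect((b[:,:2]*1000).astype(np.float32)))
cv2.imwrite('pics/side4.png',cv2.resize(s['img'][120:300,180:400],None,fx=3,fy=3))
E
```

```text
array([ 0.58684588, -0.09415244,  0.14055924]) [-4.740e-02 -2.076e-01 -1.000e-04]
plunger top 22 [0.06   0.0636 0.0646]
((584.4764404296875, -92.12577056884766), (97.5078125, 83.81478118896484), 27.221439361572266)
```

View pics/side4.png

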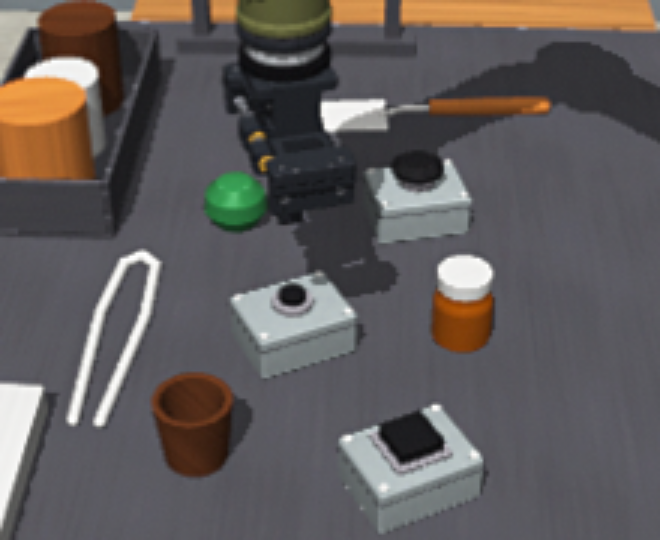

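The plunger at (292,293) is in: a hard stop at z = 61.3 mm under 20 N, with the station unmoved. Last is the igniter.

>>> arm_command(increments=[0, 0, 0, -0.047, -0.208, 0, 1, 0, 0, 0, -0.047, -0.208, 0, 1, 0, 0, 0, -0.047, -0.208, 0, 1, 0, 0, 0, -0.047, -0.208, 0, 1, 0, 0, 0, -0.047, -0.208, 0, 1, 0, 0, 0, -0.047, -0.208, 0, 1, 0, 0, 0, -0.047, -0.208, 0, 1, 0, 0, 0, -0.047, -0.208, 0.03, 1, 0, 0, 0, -0.047, -0.208, 0.04, 1, 0, 0, 0, -0.047, -0.208, 0.04, 1])

```text
time: 7.8
position: [0.4738, 0.0868, 0.0964]
orientation: [[0.95, 0.313, -0.005], [0.313, -0.95, -0.002], [-0.005, 0.001, -1.0]]
contact_force: [-0.6, 0.7, -1.3]
width: 0.0005
gripper_force: 0.0
```

>>> arm_command(increments=[0, 0, 0, 0, 0, 0, 1, 0, 0, 0, 0, 0, 0, 1])

```text
time: 7.97
position: [0.4754, 0.0879, 0.0991]
orientation: [[0.95, 0.314, 0.0], [0.314, -0.95, -0.0], [0.0, 0.001, -1.0]]
contact_force: [-0.2, 0.2, -0.5]
width: 0.0003
gripper_force: 0.0
```

>>> arm_command(increments=[0, 0, 0, 0.001, 0, 0.02, 1, 0, 0, 0, 0.001, 0, 0.032, 1, 0, 0, 0, 0.001, 0, 0.036, 1, 0, 0, 0, 0.001, 0, 0.038, 1, 0, 0, 0, 0.001, 0, 0.04, 1, 0, 0, 0, 0.001, 0, 0.042, 1, 0, 0, 0, 0.001, 0, 0.044, 1, 0, 0, 0, 0.001, 0, 0.045, 1, 0, 0, 0, 0.001, 0, 0.045, 1, 0, 0, 0, 0.001, 0, 0.045, 1])

```text
time: 8.8
position: [0.4761, 0.0888, 0.0561]
orientation: [[0.949, 0.315, 0.002], [0.315, -0.949, -0.0], [0.002, 0.001, -1.0]]
contact_force: [-3.6, -1.3, 24.0]
width: 0.0006
gripper_force: 11.9
```

>>> arm_command(increments=[0, 0, 0, 0, 0, 0.001, 1, 0, 0, 0, 0, 0, 0.001, 1, 0, 0, 0, 0, 0, 0.001, 1])

```text
time: 9.05
position: [0.4762, 0.0888, 0.056]
orientation: [[0.949, 0.315, 0.003], [0.315, -0.949, -0.0], [0.002, 0.001, -1.0]]
contact_force: [-4.8, -1.2, 33.8]
width: 0.0005
gripper_force: 16.8
```

The key is against its stop at z = 56.0 mm. The 34 N is more than it needs, so I ease back to roughly 20 N, check and hand in.

>>> arm_command(increments=[0, 0, 0, 0, 0, -0.0012, 1, 0, 0, 0, 0, 0, -0.0012, 1, 0, 0, 0, 0, 0, -0.0012, 1, 0, 0, 0, 0, 0, -0.0012, 1])

```text
time: 9.38
position: [0.4761, 0.0888, 0.0562]
orientation: [[0.949, 0.315, 0.002], [0.315, -0.949, -0.0], [0.002, 0.001, -1.0]]
contact_force: [-3.9, -1.6, 21.7]
width: 0.0004
gripper_force: 10.9
```

```bash
python3 - <<'E'
from h import *
st=ctrl.get_state(); print(np.round(st['position'],4),np.round(st['contact_force'],1))
if st['position'][2]<.0567 and 8<st['contact_force'][2]<35: print(ctrl.hand_in())
E
```

```text
[0.4761 0.0888 0.0562] [-3.9 -1.6 21.7]
the job is handed in; nothing more can be done
None
```

I tipped the mains rocker fully over, pushed the fan plunger fully in, and handed the job in at about 9.4 s with the igniter key still held down at about 22 N; the verdict was not shown.

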